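# Shut and lock the carver's pigment box

## Robot

A 6-joint arm with a two-finger parallel gripper is mounted at the origin on the work surface. World frame = base frame: x ahead of the robot, y to its left, z up, the work surface at z = 0. Lengths are in m, angles in rad, forces in N, time in s.
With the tool pointing down it reaches from about 0.325 to 0.875 m from the base axis. Payload 4.4 kg.
Tool frame: the origin (TCP) lies midway between the tips of the shut fingers; the grasp point (between the pads) lies 19 mm behind it (grip_depth is the distance from the TCP to the grasp point, in m); y points along the fingers, z is the direction in which the jaws open and shut, and the axes are right-handed (so a half turn about y gives the same grasp; the last joint's range is limited). The gripper opens to 85 mm and grips with 20 to 120 N. Pads are 22 mm wide; open, the fingers measure 114 mm over their backs; the gripper's body (76 mm by 85 mm) begins 54 mm behind the grasp point. The pads swing forward as they close: fully open they stand 13 mm farther back than shut.
Start: joints at [-1.446, 0.207, 1.542, -0, 1.393, -0.15], TCP at [0.157, -0.553, 0.231] pointing down, gripper open.
Joint ranges: [-2.73, 2.73], [-0.86, 2.22], [0.23, 2.46], [-1.11, 4.25], [0.08, 2.63], [-2.82, 2.82]. Speed limits (rad/s): [2.79, 2.79, 3.14, 3.14, 3.14, 3.14].

## Interface

Orientations are given as a unit quaternion [w, x, y, z].
In Python, from rig import get_state, camera, camera_model, hand_in, grip_depth gives the robot as it stands.
- The arm moves only by the tool drive_tool, never from a script. Its argument "targets" is a list of rows, each a list of 2 entries, a list of its own where there are three numbers: the shift along the tool's x, y, z in cm, then the turn about the tool's y in rad. A call has 1 to 10 rows; each row shifts and turns the pose as measured when the row begins, along the tool's axes as they then stand; what a row does not reach is not made up. A row lasts 1/8 s, in which the tool goes at most 62.5 mm and 10.7 degrees, less where a joint would pass 70% of its speed; a pose out of reach is approached as far as the arm can. A call with a gripper value outside its range is refused whole. "hand" is the finger opening in cm, from 0 to 8.54, set as the call begins (left out, the last holds). The fingers move at their own pace and stop on an object; the grip force is fixed at half the most. Time passes only in rows, so rows that do not move let the fingers close. It gives the time, the measured TCP pose, the force and the opening at its end, in the units of the state.
- get_state(): the state, without advancing time (a new reading comes with each control period).
- camera(name): name is "scene" or "top" or "wrist"; returns the picture (400x640x3 uint8, blue, green, red); there is no depth.
- camera_model(name): a dict with "fx", "fy", "cx", "cy" (pixels), "k1" (the pictures are not rectified: a ray, as slopes to the right and down, at radius r is drawn at 1 + k1 r^2 times it, then the intrinsics apply), "R" (3x3) and "t" (3): a world point X has camera coordinates R X + t. Camera axes: x right, y down, z forward; pixel columns grow to the right and rows downward; lengths in m; the calibration is good to about 2 mm. A picture is of the moment at which its call begins: read the wrist's pose just before it. camera_model takes no time and is no camera call; for the wrist camera it gives the pose at the moment of the call.
- hand_in(): hands the job in, once; it reports no verdict.
The state is a dict: "time": time; "joint_pos": joint angles; "joint_velocities": joint speeds; "tau": joint torques, N m; "eef_pos": TCP position; "eef_rot": TCP orientation; "force": force on the tool from outside, world axes, zero at the start; "torque": the same for the moment, N m; "gripper_width": finger opening in m.
Only numpy, scipy, OpenCV 4.12 (cv2) and the standard library are available. Lean on these libraries where they do the work, as an engineer would, in place of code of your own. Each camera call takes 0.05 s, during which the arm holds its last target. There are 200 camera calls.

## Task

Shut up the pigment box: press both of its sprung covers down by their wooden press blocks, firmly but without forcing them, until each snaps past its catch and stays flat by itself. Then turn the ribbed lock collar between them clockwise until its pointer lines up with the locked mark on the front deck. Leave the bowls, tools and small things on and around the box where they are.

Things in the scene. Friction and masses are not known exactly. Their poses are not given: they have to be found in the camera images.
- pigment_box: Fixed wooden box, 150 (x) x 350 (y) x 50 mm high; origin at the centre of its underside, front = -x. Two open wells at y = +88 and -88 mm, each with a metal cover hinged along y at x = +55 mm, which opens upward; the lock collar stands at the box's centre. A small loose thing stands on the deck at each end (y = +/-156 mm).
- cover_left (a joint): Angle of the +y cover: 0 = shut flat, 1.5 = open, nearly upright. A spring opens it when it is let go below about 0.6 rad; wider, it stays. A ball catch under its free edge resists from 0.13 to 0.05 rad (5 to 15 N at the edge), then snaps over and holds the cover at 0. Pushing with more than 45 N ruins it.
- cover_right (a joint): Same for the identical cover on the box's -y side.
- cover_left_hinge (a point): Middle of the left cover's hinge line, 53 mm above the bench, in the mid-plane of the plate (aluminium, 6 mm thick, 84 mm wide, free edge 112 mm from the hinge). Turns with the cover: y = hinge axis, -x = along the plate to its free edge, z = the plate's outward normal (up when shut).
- cover_right_hinge (a point): Same for the right cover.
- cover_left_edge (a point): On the upper face of the left plate, 95 mm from the hinge line, mid-width, 56 mm above the bench when shut; axes as at the hinge point. A wooden press block (76 mm along x, 48 mm wide, from 30 to 106 mm from the hinge) is clamped through the plate and stands proud of it by 1 to 17 mm: a different amount each time and on each cover, not measured. Press on it, by feel.
- cover_right_edge (a point): Same for the right cover.
- lock_collar (a joint): Turn of the steel lock collar about the vertical: 0 = pointer over the locked mark, lugs across both shut covers; positive = anticlockwise from above. Turns from -0.4 to 2.15, stays where left (0.08 N m friction), has no stop at the mark. Starts unlocked at 1.75 to 2.05, lugs clear of the covers.
- collar_grip (a point): On the collar's axis, 95 mm above the bench; turns with it. The collar is a ribbed round ring, 54 mm wide, gripped across any diameter; its wall runs from 64 to 105 mm above the bench, a 32 mm post stands in it up to 111 mm. Below: a 60 mm flange and two lugs, half a turn apart, 14 mm wide, reaching 52 mm from the axis, 58 to 64 mm above the bench.
- collar_pointer (a point): Tip of the collar's dark raised pointer rib, 45 mm from the axis, in the collar's -x direction, at right angles to the lugs, 62 mm above the bench; the rib also runs up the wall and over the rim.
- locked_mark (a point): Centre of the locked mark: dark raised bar, 20 x 5 mm, on the front deck between the covers, 64 mm from the collar's axis. When locked the pointer points along it.
- bowl_a: Small loose carved bowl with a domed lid, 72 mm wide, 58 mm high, 0.28 kg; origin under its centre. Bystander near the box.
- bowl_b: Small loose carved bowl with a domed lid, 72 mm wide, 58 mm high, 0.28 kg; origin under its centre. Bystander near the box.
- bowl_c: Small loose carved bowl with a domed lid, 72 mm wide, 58 mm high, 0.28 kg; origin under its centre. Bystander near the box.
- bottle_cap: Loose plastic cap, 28 mm wide, 14 mm high, standing on one end deck of the pigment box. Origin under its centre. Bystander.
- wax_tin: Loose round tin, 30 mm wide, 18 mm high, standing on the other end deck. Origin under its centre. Bystander.
- mallet: Loose wooden mallet, 240 mm long, 48 mm high, lying on the left of the bench; origin under the middle of the handle. Bystander.
- chisel: Loose small chisel, 170 mm long, lying on the right of the bench; origin under its middle. Bystander.

How it is judged:
By the outcome, as a careful person would: the job done as asked, in the order asked, and still so for the second after the job is handed in, with the robot touching nothing.
It also fails if it takes over 72 s, if anything falls off the work surface, if the arm or the gripper's body presses on something with over 40 N, if the wrist force passes 120 N, or if a joint passes its speed limit or range.

## Working session

There is one attempt and no reset: what is moved stays moved. The work goes in short steps, Python scripts to look and compute and a tool call to move; the robot and the scene stay as the last step left them, time stands still between calls to the robot, and variables do not carry over. Pictures are saved under pics/ and viewed, about 8 in all and at most 12, crops included, and the job is handed in when it is done.

Besides the shell and the picture viewer there is one more tool, called after "Call:" as name([rows], argument=value, ...), one row to a line, values as JSON. drive_tool: Moves the arm, as the interface text tells. Its arguments: {"type":"object","properties":{"targets":{"type":"array","items":{"type":"array"}},"hand":{"type":"number"}},"required":["targets"]}

```bash
mkdir -p pics; ls; python3 - <<'E'
from rig import *
import cv2,numpy as np
s=get_state();print({k:np.round(v,3).tolist() for k,v in s.items()},grip_depth)
for n in("scene","top"):
    im=camera(n);cv2.imwrite(f"pics/{n}0.png",im);m=camera_model(n);print(n,{k:np.round(v,4).tolist() for k,v in m.items()})
E
```

```text
pics
{'time': 0.0, 'joint_pos': [-1.446, 0.207, 1.543, -0.0, 1.393, -0.151], 'joint_velocities': [0.001, 0.001, -0.001, 0.001, 0.002, 0.001], 'tau': [0.001, -38.303, -29.159, -0.0, 0.01, 0.0], 'eef_pos': [0.156, -0.553, 0.23], 'eef_rot': [0.097, -0.097, 0.701, -0.7], 'force': [-0.543, 0.34, 0.687], 'torque': [0.078, 0.031, -0.032], 'gripper_width': 0.085} 0.0187
scene {'fx': 503.1225, 'fy': 503.1225, 'cx': 325.62, 'cy': 200.1951, 'k1': -0.1507, 'R': [[-0.374, 0.9274, -0.0017], [0.753, 0.3026, -0.5844], [-0.5414, -0.2198, -0.8115]], 't': [0.2157, -0.3709, 2.1629]}
top {'fx': 513.8696, 'fy': 513.8696, 'cx': 310.427, 'cy': 188.3957, 'k1': -0.1205, 'R': [[-0.0144, -0.9998, -0.0168], [-0.9986, 0.0152, -0.0505], [0.0507, 0.016, -0.9986]], 't': [0.0207, 0.5933, 1.4913]}
```

View pics/top0.png

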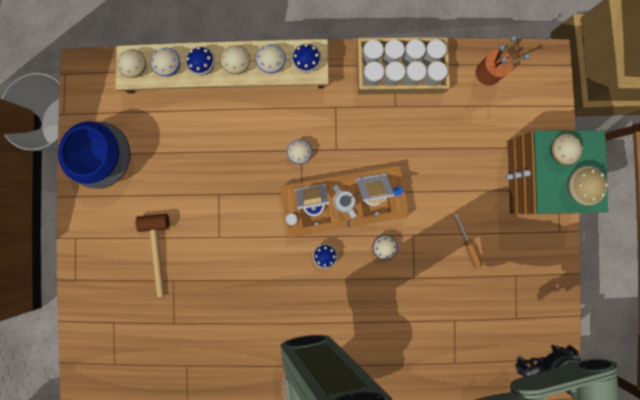

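View pics/scene0.png

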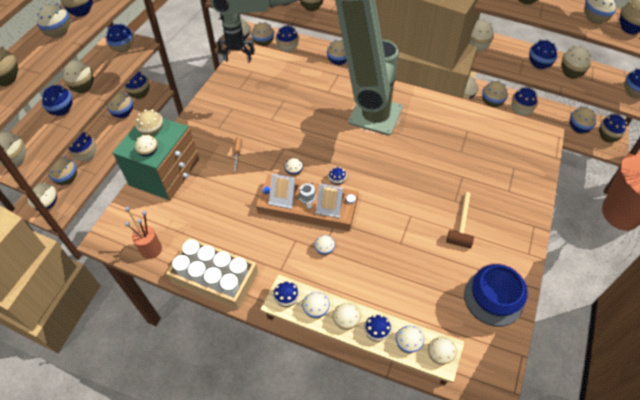

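The top view shows the box around (345,200) with both covers open. The white cap is at (291,219), the blue one at (398,191), and the bowls at (300,151), (325,257) and (385,246). I'll enlarge the box.

```bash
cat > h.py <<'E'
from rig import *
import cv2,numpy as np
from scipy.spatial.transform import Rotation as Ro
def K(m): return np.array([[m['fx'],0,m['cx']],[0,m['fy'],m['cy']],[0,0,1]]),np.array([m['k1'],0,0,0.])
def ray(m,px):
    k,d=K(m); u=cv2.undistortPoints(np.array(px,float).reshape(-1,1,2),k,d).reshape(-1,2)
    v=np.c_[u,np.ones(len(u))]@m['R']; return -np.array(m['R']).T@m['t'],v
def plane(m,px,z):
    c,v=ray(m,px); return c+v*((z-c[2])/v[:,2])[:,None]
def proj(m,X):
    k,d=K(m); return cv2.projectPoints(np.array(X,float).reshape(-1,1,3),cv2.Rodrigues(np.array(m['R']))[0],np.array(m['t'],float),k,d)[0].reshape(-1,2)
def tool():
    s=get_state();q=s['eef_rot'];return s,Ro.from_quat([q[1],q[2],q[3],q[0]]).as_matrix()
E
python3 - <<'E'
import cv2
a=cv2.imread("pics/top0.png")[130:280,265:425];b=cv2.imread("pics/scene0.png")[150:260,245:375]
cv2.imwrite("pics/c0.png",cv2.resize(a,None,fx=5,fy=5,interpolation=cv2.INTER_CUBIC)[:600])
from h import *
m=camera_model("top")
print(plane(m,[[282,190],[405,164],[410,215],[287,237],[345,201]],0.05).round(3))
print(plane(m,[[300,151],[325,257],[385,246]],0.04).round(3))
E
```

```text
[[ 0.588  0.093  0.05 ]
 [ 0.658 -0.262  0.05 ]
 [ 0.511 -0.272  0.05 ]
 [ 0.454  0.08   0.05 ]
 [ 0.554 -0.087  0.05 ]]
[[ 0.701  0.04   0.04 ]
 [ 0.395 -0.028  0.04 ]
 [ 0.423 -0.2    0.04 ]]
```

View pics/c0.png

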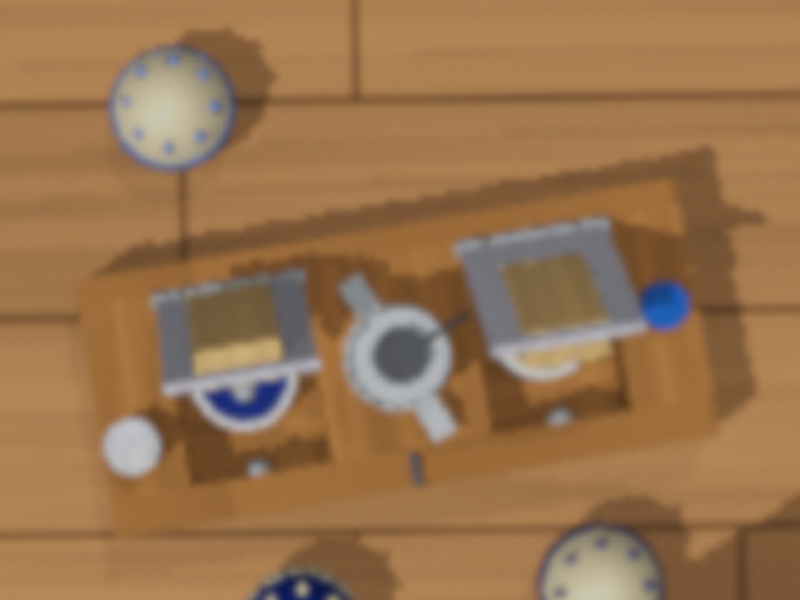

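```bash
python3 - <<'E'
from h import *
m=camera_model("top")
f=lambda p,z:plane(m,np.array(p)/5+[265-.4,130-.4],z)
c=f([[78,285],[680,180],[715,430],[120,535]],.05)[:,:2];print(c.round(3),"centre",c.mean(0).round(4),"sizes",[np.linalg.norm(c[i]-c[(i+1)%4]).round(3) for i in range(4)])
col=f([[402,355]],.105)[0];mark=f([[417,468]],.05)[0];pt=f([[464,317]],.07)[0]
print(col,mark,pt)
y=(c[0]-c[1]+c[3]-c[2]);print("yaw edges",np.arctan2(-y[0],y[1]))
d=col-mark;print("yaw mark",np.arctan2(d[1],d[0]),np.linalg.norm(d[:2]))
a=np.arctan2(*(mark-col)[1::-1]);b=np.arctan2(*(pt-col)[1::-1]);print("collar",(b-a)%6.283)
yaw=np.arctan2(-y[0],y[1]);ctr=(c.mean(0)+col[:2])/2
R=np.array([[np.cos(yaw),-np.sin(yaw)],[np.sin(yaw),np.cos(yaw)]])
# cover angle: far-edge corners in crop px, solve angle along mid
for n,s,px in(("L",1,(240,380)),("R",-1,(570,343))):
    h=ctr+R@[.055,.088*s]; cc,v=ray(m,[np.array(px)/5+[264.6,129.6]]); best=[]
    for t in np.arange(.3,1.6,.02):
        e=np.r_[h+R@[-.112*np.cos(t),0],.053+.112*np.sin(t)]
        q=proj(m,e)[0];best.append((np.linalg.norm(q-(np.array(px)/5+[264.6,129.6])),t))
    print(n,h,min(best))
E
```

```text
[[ 0.598  0.098]
 [ 0.653 -0.249]
 [ 0.51  -0.266]
 [ 0.455  0.076]] centre [ 0.5541 -0.0852] sizes [np.float64(0.351), np.float64(0.145), np.float64(0.346), np.float64(0.145)]
[ 0.55395167 -0.08423931  0.105     ] [ 0.49074215 -0.0944988   0.05      ] [ 0.57577278 -0.12139432  0.07      ]
yaw edges 0.15840268883080671
yaw mark 0.16090604812228873 0.06403671660649235
collar 1.9409185328153917
L [0.59445043 0.01086444] (np.float64(0.884542937927949), np.float64(1.0600000000000007))
R [ 0.62221286 -0.16293212] (np.float64(0.420010806017412), np.float64(0.9600000000000006))
```

```bash
cat >> h.py <<'E'
YAW=.159;C=np.array([.554,-.0848])
def W(x,y,z): return np.array([C[0]+x*np.cos(YAW)-y*np.sin(YAW),C[1]+x*np.sin(YAW)+y*np.cos(YAW),z])
def go(*b):
    s,R=tool();d=W(*b)-s['eef_pos'];zb=R[:,2]
    print("tool shift cm",(R.T@d*100).round(2),"yawz vs box",np.arctan2(zb[1],zb[0])-YAW,"t",s['time'],"J",np.round(s['joint_pos'],2))
def cov(side,r,th,off):  # point at radius r, off above plate upper face
    n=.003+off;return (.055-r*np.cos(th)+n*np.sin(th),.088*side,.053+r*np.sin(th)+n*np.cos(th))
def box():
    s,R=tool();d=s['eef_pos']-W(0,0,0);c,q=np.cos(YAW),np.sin(YAW)
    return np.array([c*d[0]+q*d[1],-q*d[0]+c*d[1],d[2]])
E
python3 - <<'E'
from h import *
s,R=tool();print(R.round(3));go(*cov(-1,.085,.96,.05));print(cov(-1,.085,.96,.05),W(*cov(-1,.085,.96,.05)))
E
```

```text
[[-0.962 -0.     0.272]
 [-0.272  0.002 -0.962]
 [-0.    -1.    -0.002]]
tool shift cm [-54.89   7.79 -24.85] yawz vs box -1.4539733721388204 t 0.1 J [-1.45  0.21  1.54 -0.    1.39 -0.15]
(np.float64(0.049667954303794094), -0.088, np.float64(0.15302784256742505)) [ 0.61697457 -0.16382601  0.15302784]
```

Call:
drive_tool([
  [[-5.4, 0, -2.4], 0],
  [[-5.4, 0, -2.4], 0],
  [[-5.4, 0, -2.4], 0],
  [[-5.4, 0, -2.4], 0],
  [[-5.4, 0, -2.4], 0],
  [[-5.4, 0, -2.4], 0],
  [[-5.4, 0, -2.4], 0],
  [[-5.4, 0, -2.4], 0],
  [[-5.4, 0, -2.4], 0],
  [[0, 0, 0], 0.117],
], hand=0)

```text
time: 1.35
eef_pos: [0.5762, -0.2015, 0.2254]
eef_rot: [0.052, -0.055, 0.708, -0.703]
force: [0.1, -0.5, -0.0]
gripper_width: 0.0002
```

```bash
python3 - <<'E'
from h import *
go(.075,-.088,.2);print(box())
s,R=tool();m=camera_model("wrist");cv2.imwrite("pics/w1.png",camera("wrist"))
print(np.round(proj(m,[W(*cov(-1,.112,t,-.003)) for t in(.9,1,1.1)]),0))
for t in(1.1,.9,.7,.5,.3,.1,0): print(t,np.round(np.array(cov(-1,.085,t,.017))+[.011,0,0],3))
E
```

```text
tool shift cm [-7.13  2.54 -3.11] yawz vs box -1.5787609959274507 t 1.35 J [-0.48  0.29  1.45  0.    1.41  0.94]
[ 0.00348513 -0.11873062  0.22538167]
[[291. 218.]
 [289. 211.]
 [288. 202.]]
1.1 [ 0.045 -0.088  0.138]
0.9 [ 0.029 -0.088  0.132]
0.7 [ 0.014 -0.088  0.123]
0.5 [ 0.001 -0.088  0.111]
0.3 [-0.009 -0.088  0.097]
0.1 [-0.017 -0.088  0.081]
0 [-0.019 -0.088  0.073]
```

View pics/w1.png

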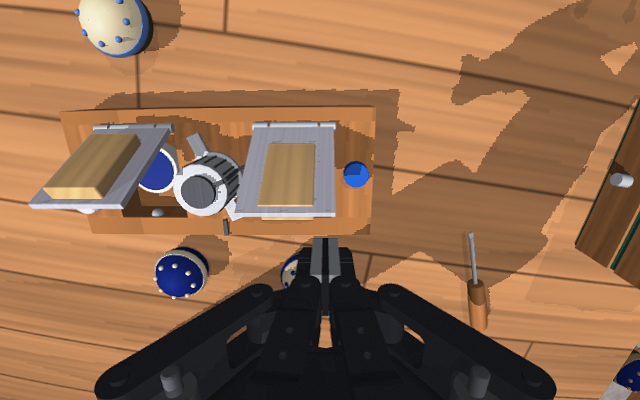

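The right cover's free edge is at about row 216, θ≈0.93. Its block is thinner than the left one.

Call:
drive_tool([
  [[-3.6, 0, -1.6], 0],
  [[-3.6, 0, -1.6], 0],
  [[0, 3, 0], 0],
  [[0, 3.5, 0], 0],
  [[1.2, 2, 0], 0],
  [[0, 0, 0], 0],
])

```text
time: 2.15
eef_pos: [0.6281, -0.1621, 0.1349]
eef_rot: [0.051, -0.057, 0.708, -0.702]
force: [-0.3, -0.3, -0.8]
gripper_width: -0.0
```

```bash
python3 - <<'E'
from h import *
print(box());go(*(np.array(cov(-1,.085,.7,.017))+[.011,0,0]));print(get_state()['force'])
E
```

```text
[ 0.060944   -0.08804747  0.13488589]
tool shift cm [4.7  1.22 0.04] yawz vs box -1.5772741846843388 t 2.15 J [-0.39  0.45  1.43  0.    1.28  1.03]
[-0.30769136 -0.31708886 -0.76386383]
```

Call:
drive_tool([
  [[1.6, 0.1, 0], 0],
  [[1.6, 0.2, 0], 0],
  [[0.75, 0.45, 0], 0],
  [[0.75, 0.45, 0], 0],
  [[0.65, 0.6, 0], 0],
  [[0.65, 0.6, 0], 0],
])

```text
time: 2.9
eef_pos: [0.5715, -0.1741, 0.1156]
eef_rot: [0.055, -0.054, 0.706, -0.704]
force: [0.4, 0.8, 0.8]
gripper_width: -0.0002
```

```bash
python3 - <<'E'
from h import *
print(box())
E
```

```text
[ 0.00317865 -0.0909571   0.11561217]
```

Call:
drive_tool([
  [[0.6, 0.7, -0.2], 0],
  [[0.6, 0.7, -0.1], 0],
  [[0.4, 0.7, 0], 0],
  [[0.2, 0.5, 0], 0],
])

```text
time: 3.4
eef_pos: [0.552, -0.1743, 0.0877]
eef_rot: [0.055, -0.054, 0.706, -0.704]
force: [-0.2, 0.1, 0.0]
gripper_width: -0.0001
```

```bash
python3 - <<'E'
from h import *
print(box())
cv2.imwrite("pics/w2.png",camera("wrist")[100:400])
E
```

```text
[-0.01614003 -0.08807976  0.08768562]
```

View pics/w2.png

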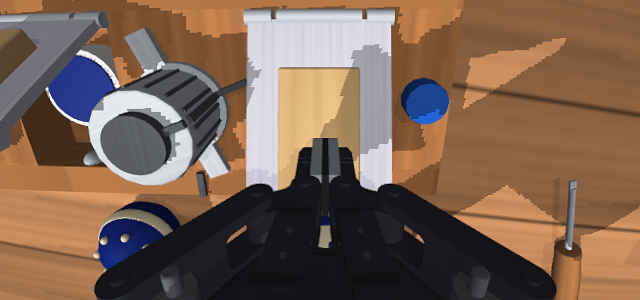

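The right cover has moved down under the fingers, with very little force so far. I'll keep pressing in small steps.

Call:
drive_tool([
  [[0.5, 0.4, 0], 0],
  [[0.5, 0.3, 0], 0],
  [[0, 0.3, 0], 0],
])

```text
time: 3.82
eef_pos: [0.5414, -0.1755, 0.0766]
eef_rot: [0.055, -0.054, 0.706, -0.704]
force: [-0.7, -0.0, 2.4]
gripper_width: -0.0
```

Call:
drive_tool([
  [[0, 0.3, 0], 0],
  [[0, 0.3, 0], 0],
])

```text
time: 4.08
eef_pos: [0.5408, -0.1755, 0.0701]
eef_rot: [0.054, -0.055, 0.706, -0.704]
force: [-0.8, 0.3, 2.6]
gripper_width: -0.0
```

Call:
drive_tool([
  [[0, 0.3, 0], 0],
  [[0, 0.3, 0], 0],
])

```text
time: 4.32
eef_pos: [0.5405, -0.1758, 0.0672]
eef_rot: [0.054, -0.056, 0.706, -0.704]
force: [-7.4, 1.7, 14.9]
gripper_width: -0.0001
```

Call:
drive_tool([
  [[0, 0.4, 0], 0],
])

```text
time: 4.45
eef_pos: [0.5402, -0.1758, 0.065]
eef_rot: [0.053, -0.056, 0.706, -0.704]
force: [-5.2, 1.4, 11.8]
gripper_width: -0.0003
```

Call:
drive_tool([
  [[0, 0.4, 0], 0],
])

```text
time: 4.58
eef_pos: [0.5397, -0.1758, 0.0622]
eef_rot: [0.053, -0.057, 0.706, -0.704]
force: [-2.2, 0.8, 7.9]
gripper_width: -0.0
```

Call:
drive_tool([
  [[0, 0.3, 0], 0],
])

```text
time: 4.7
eef_pos: [0.5394, -0.1757, 0.0596]
eef_rot: [0.053, -0.057, 0.706, -0.704]
force: [-2.1, 0.5, 4.7]
gripper_width: 0.0004
```

Call:
drive_tool([
  [[0, 0.2, 0], 0],
])

```text
time: 4.82
eef_pos: [0.5392, -0.1757, 0.0575]
eef_rot: [0.053, -0.057, 0.706, -0.704]
force: [-1.2, -0.3, 1.6]
gripper_width: 0.0
```

Call:
drive_tool([
  [[0, 0.2, 0], 0],
])

```text
time: 4.95
eef_pos: [0.5394, -0.1759, 0.057]
eef_rot: [0.052, -0.058, 0.706, -0.704]
force: [-7.1, 3.0, 20.9]
gripper_width: -0.0
```

Call:
drive_tool([
  [[0, 0.2, 0], 0],
])

```text
time: 5.08
eef_pos: [0.5394, -0.176, 0.057]
eef_rot: [0.052, -0.058, 0.706, -0.704]
force: [-7.7, 2.4, 18.3]
gripper_width: 0.0001
```

Stopped hard at z=0.057 with 20 N after the snap, so the right cover is down. I'll lift and move behind the left cover.

Call:
drive_tool([
  [[0, -2, 0], 0],
  [[0, -6, 0], 0],
  [[0, -6, 0], 0],
  [[-3.5, -1, -5], 0],
  [[-3.5, 0, -5], 0],
  [[-2, 0, -5], 0],
  [[0, 0, -2.6], 0],
  [[0, 0, 0], 0],
])

```text
time: 6.08
eef_pos: [0.6074, 0.0168, 0.2095]
eef_rot: [0.053, -0.055, 0.708, -0.702]
force: [0.0, -0.0, -0.2]
gripper_width: 0.0003
```

```bash
python3 - <<'E'
from h import *
go(.065,.088,.17);print(box())
m=camera_model("wrist");im=camera("wrist");t=camera("top")[130:280,265:425]
cv2.imwrite("pics/w3.png",np.hstack([cv2.resize(im,(480,300)),cv2.resize(t,(320,300))]))
E
```

```text
tool shift cm [0.38 3.95 0.42] yawz vs box -1.5770862409943012 t 6.075 J [-0.12  0.29  1.48  0.01  1.37  1.3 ]
[0.06885531 0.0918758  0.20947779]
```

View pics/w3.png

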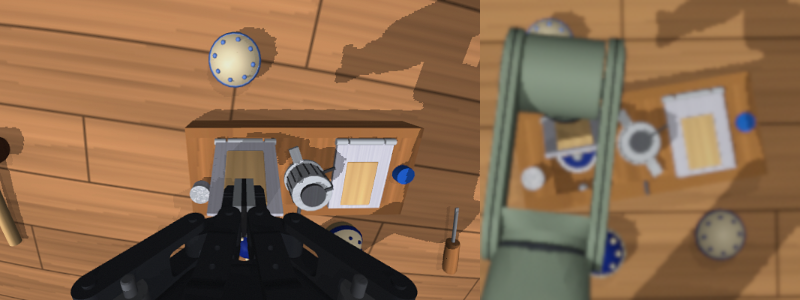

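Right cover is shut and flat. Left cover is still open, with the tip above and behind it.

Call:
drive_tool([
  [[-0.7, 3, 0.4], 0],
  [[0, 3.5, 0], 0],
  [[1.5, 0.3, 0], 0],
  [[1.5, 0.3, 0], 0],
  [[1.0, 0.3, 0], 0],
  [[0.75, 0.4, 0], 0],
])

```text
time: 6.92
eef_pos: [0.5693, -0.0051, 0.1289]
eef_rot: [0.05, -0.048, 0.707, -0.704]
force: [0.1, -0.2, 0.6]
gripper_width: 0.0
```

Call:
drive_tool([
  [[0.75, 0.5, 0], 0],
  [[0.7, 0.5, 0], 0],
  [[0.7, 0.6, 0], 0],
])

```text
time: 7.3
eef_pos: [0.5482, -0.009, 0.1132]
eef_rot: [0.051, -0.046, 0.707, -0.704]
force: [0.9, 0.3, 0.8]
gripper_width: -0.0003
```

```bash
python3 - <<'E'
from h import *
print(box(),get_state()['force'])
E
```

```text
[0.00625634 0.07576451 0.11317975] [0.94557337 0.31532293 0.7929319 ]
```

Call:
drive_tool([
  [[0.6, 0.5, -0.5], 0],
  [[0.6, 0.6, -0.5], 0],
  [[0.4, 0.6, -0.3], 0],
])

```text
time: 7.68
eef_pos: [0.5298, 0.0019, 0.0951]
eef_rot: [0.051, -0.046, 0.706, -0.705]
force: [0.9, -1.4, 0.9]
gripper_width: -0.0002
```

```bash
python3 - <<'E'
from h import *
print(box(),get_state()['force']);go(-.03,.088,.085)
E
```

```text
[-0.01020313  0.08947881  0.09508093] [ 0.91544455 -1.40134541  0.9322663 ]
tool shift cm [1.98 0.99 0.19] yawz vs box -1.5927331088533618 t 7.675 J [-0.16  0.26  1.78  0.    1.09  1.27]
```

Call:
drive_tool([
  [[0.7, 0.4, 0.1], 0],
  [[0.7, 0.3, 0.1], 0],
  [[0.3, 0.3, 0], 0],
])

```text
time: 8.05
eef_pos: [0.512, -0.0018, 0.0839]
eef_rot: [0.051, -0.046, 0.706, -0.705]
force: [1.1, -0.1, 0.8]
gripper_width: 0.0002
```

Call:
drive_tool([
  [[0.2, 0.3, 0], 0],
])

```text
time: 8.18
eef_pos: [0.5107, -0.0021, 0.0813]
eef_rot: [0.052, -0.045, 0.706, -0.704]
force: [1.4, 1.0, 7.7]
gripper_width: -0.0002
```

Call:
drive_tool([
  [[0, 0.3, 0], 0],
])

```text
time: 8.3
eef_pos: [0.5107, -0.0022, 0.0798]
eef_rot: [0.051, -0.046, 0.706, -0.704]
force: [-6.4, 0.4, 16.4]
gripper_width: -0.0002
```

Call:
drive_tool([
  [[0, 0.4, 0], 0],
])

```text
time: 8.43
eef_pos: [0.51, -0.0023, 0.0774]
eef_rot: [0.051, -0.047, 0.706, -0.704]
force: [-6.0, 0.2, 12.1]
gripper_width: 0.0002
```

Call:
drive_tool([
  [[0, 0.4, 0], 0],
])

```text
time: 8.55
eef_pos: [0.5091, -0.0023, 0.0745]
eef_rot: [0.05, -0.048, 0.706, -0.704]
force: [-4.8, 0.7, 8.1]
gripper_width: 0.0005
```

Call:
drive_tool([
  [[0, 0.3, 0], 0],
])

```text
time: 8.68
eef_pos: [0.5085, -0.0024, 0.0719]
eef_rot: [0.049, -0.048, 0.706, -0.704]
force: [-1.0, -0.6, 4.1]
gripper_width: -0.0003
```

Call:
drive_tool([
  [[0, 0.2, 0], 0],
])

```text
time: 8.8
eef_pos: [0.508, -0.0024, 0.0698]
eef_rot: [0.049, -0.049, 0.706, -0.704]
force: [-0.6, -0.9, 1.3]
gripper_width: -0.0002
```

Call:
drive_tool([
  [[0, 0.2, 0], 0],
])

```text
time: 8.93
eef_pos: [0.5079, -0.0025, 0.0685]
eef_rot: [0.049, -0.049, 0.706, -0.704]
force: [-6.0, 0.4, 18.1]
gripper_width: 0.0003
```

Call:
drive_tool([
  [[0, 0.2, 0], 0],
])

```text
time: 9.05
eef_pos: [0.508, -0.0026, 0.0684]
eef_rot: [0.048, -0.049, 0.706, -0.704]
force: [-9.1, 1.3, 23.0]
gripper_width: -0.0002
```

The left cover snapped at z≈0.068, then stopped hard at 23 N. I'll lift and turn toward the collar, opening the hand.

Call:
drive_tool([
  [[0, -2, 0], 0],
  [[0, -6, 0], 0],
  [[0, -5, 0], 0],
  [[-1.5, 0, 4.5], 0],
  [[-1.5, 0, 4.3], 0],
  [[0, 0, 0], -0.18],
  [[0, 0, 0], -0.18],
  [[0, 0, 0], -0.18],
  [[0, 0, 0], -0.18],
  [[0, 0, 0], -0.18],
])

```text
time: 10.3
eef_pos: [0.5507, -0.0892, 0.1967]
eef_rot: [0.359, -0.361, 0.611, -0.607]
force: [-0.4, 0.2, 1.3]
gripper_width: 0.0001
```

Call:
drive_tool([
  [[0, 0, 0], -0.18],
  [[0, 0, 0], -0.18],
  [[0, 0, 0], -0.18],
  [[0, 0, 0], -0.18],
  [[0, 0, 0], -0.08],
  [[0, 0, 0], 0],
], hand=8.5)

```text
time: 11.05
eef_pos: [0.5491, -0.0891, 0.1914]
eef_rot: [-0.573, 0.575, -0.417, 0.409]
force: [0.5, -0.5, 0.6]
gripper_width: 0.0853
```

```bash
python3 - <<'E'
from h import *
go(0,0,.2);print(box())
cv2.imwrite("pics/w4.png",camera("wrist"))
m=camera_model("wrist");print(proj(m,[W(0,0,.105),W(0,0,.111),W(-.064,0,.052)]).round(0))
E
```

```text
tool shift cm [-0.25 -0.86  0.59] yawz vs box 0.1641076640418939 t 11.05 J [-0.32  0.21  1.62  0.    1.32 -0.64]
[-0.00551881 -0.00342071  0.19144345]
[[335. 198.]
 [335. 200.]
 [271. 171.]]
```

View pics/w4.png

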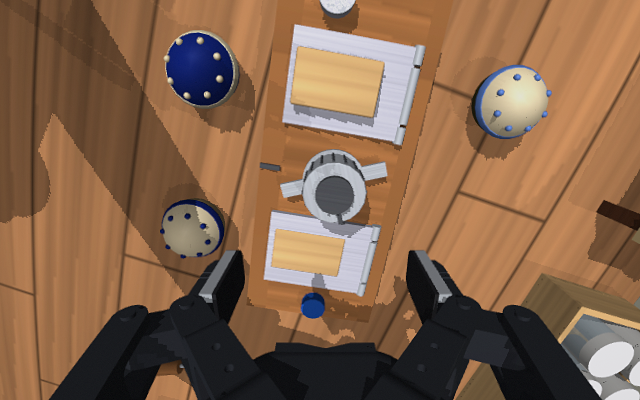

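Both covers lie flat. The mark is at (270,168) against a predicted (271,171), so the pose holds. The collar is centred near (334,195) with its pointer towards (342,218). I'll descend over the collar.

Call:
drive_tool([
  [[-0.2, 2, 0.6], 0],
  [[0, 3, 0], 0],
  [[0, 0, 0], 0],
])

```text
time: 11.48
eef_pos: [0.554, -0.0851, 0.1402]
eef_rot: [-0.572, 0.574, -0.418, 0.41]
force: [-0.2, 0.4, -1.1]
gripper_width: 0.0851
```

```bash
python3 - <<'E'
from h import *
go(0,0,.077);print(box())
E
```

```text
tool shift cm [0.03 6.32 0.06] yawz vs box 0.1595982441654394 t 11.475 J [-0.31  0.27  1.66  0.    1.22 -0.63]
[-2.65266391e-05 -2.62207031e-04  1.40230108e-01]
```

Call:
drive_tool([
  [[0, 3, 0], 0],
  [[0, 2.2, 0], 0],
  [[0, 1.0, 0], 0],
  [[0, 0, 0], 0],
])

```text
time: 11.98
eef_pos: [0.5576, -0.0861, 0.0818]
eef_rot: [0.573, -0.572, 0.416, -0.414]
force: [0.6, 0.6, 0.5]
gripper_width: 0.0849
```

```bash
python3 - <<'E'
from h import *
go(0,0,.077);print(box())
E
```

```text
tool shift cm [-0.23  0.48 -0.3 ] yawz vs box 0.1569744273313662 t 11.975 J [-0.31  0.35  1.69  0.    1.1  -0.62]
[ 0.00331573 -0.00183371  0.08180287]
```

Correct the last few millimetres, then close.

Call:
drive_tool([
  [[-0.2, 0.4, -0.3], 0],
  [[0, 0, 0], 0],
])

```text
time: 12.22
eef_pos: [0.5554, -0.0855, 0.0798]
eef_rot: [0.573, -0.572, 0.415, -0.415]
force: [-0.2, -0.0, -0.6]
gripper_width: 0.0851
```

Call:
drive_tool([
  [[0, 0, 0], 0],
  [[0, 0, 0], 0],
  [[0, 0, 0], 0],
  [[0, 0, 0], 0],
], hand=4.5)

```text
time: 12.72
eef_pos: [0.5554, -0.086, 0.0815]
eef_rot: [0.573, -0.572, 0.415, -0.416]
force: [-1.2, -0.4, -0.5]
gripper_width: 0.0522
```

```bash
python3 - <<'E'
from h import *
go(0,0,.077);print(box(),get_state()['force'])
E
```

```text
tool shift cm [-0.16  0.45 -0.09] yawz vs box 0.15708896195486535 t 12.725 J [-0.31  0.35  1.7   0.    1.09 -0.62]
[ 0.0011714  -0.00142451  0.08152428] [-1.22436457 -0.39918796 -0.47812243]
```

Gripped at 52 mm. Turning clockwise.

Call:
drive_tool([
  [[0, 0, 0], 0.15],
  [[0, 0, 0], 0.15],
  [[0, 0, 0], 0.15],
  [[0, 0, 0], 0.15],
])

```text
time: 13.22
eef_pos: [0.5525, -0.0861, 0.0815]
eef_rot: [0.418, -0.421, 0.57, -0.568]
force: [-4.6, 2.0, 3.4]
gripper_width: 0.0523
```

```bash
python3 - <<'E'
from h import *
s=get_state();go(0,0,.08);print(box(),s['force'],s['torque'],s['gripper_width'])
E
```

```text
tool shift cm [-0.17  0.15  0.11] yawz vs box -0.4602426230314751 t 13.225 J [-0.31  0.34  1.7  -0.    1.1  -0.01]
[-0.00173723 -0.00107098  0.08148004] [-4.6335316   2.01001562  3.37386258] [-0.0590847   0.09387363  0.13232503] 0.05232589388168425
```

Turned 0.617 rad with low forces. Continuing.

Call:
drive_tool([
  [[-0.1, 0, 0], 0.15],
  [[0, 0, 0], 0.15],
  [[0, 0, 0], 0.15],
  [[0, 0, 0], 0.15],
  [[0, 0, 0], 0.15],
  [[0, 0, 0], 0.15],
])

```text
time: 13.98
eef_pos: [0.549, -0.0832, 0.0815]
eef_rot: [0.116, -0.125, 0.698, -0.696]
force: [-2.4, 3.8, 2.0]
gripper_width: 0.0521
```

```bash
python3 - <<'E'
from h import *
s=get_state();go(0,0,.08);print(box(),s['force'],s['torque'],s['gripper_width'])
camera("wrist");cv2.imwrite("pics/w5.png",camera("wrist"))
E
```

```text
tool shift cm [-0.42  0.15  0.32] yawz vs box -1.3863217271104498 t 13.975 J [-0.3   0.34  1.71 -0.    1.1   0.92]
[-0.00471526  0.00236635  0.08152625] [-2.3868257   3.78463808  2.01043839] [-0.10441658  0.04410178  0.09327924] 0.05210635005298601
```

View pics/w5.png

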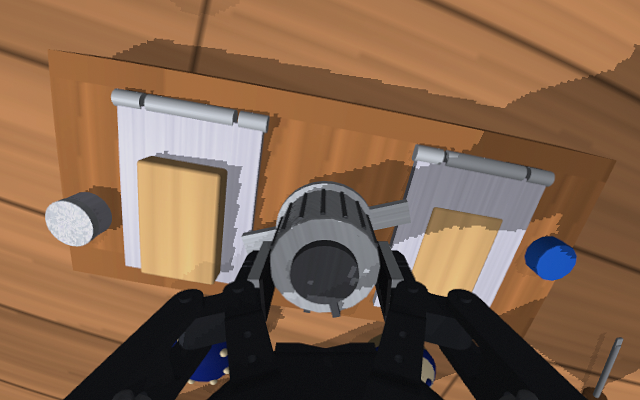

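The collar follows, and both lugs are moving over the covers. About 0.4 rad is left by estimate.

Call:
drive_tool([
  [[-0.2, 0, 0.1], 0.1],
  [[-0.1, 0, 0.1], 0.1],
  [[0, 0, 0.1], 0.1],
  [[0, 0, 0], 0.09],
  [[0, 0, 0], 0],
])

```text
time: 14.7
eef_pos: [0.5485, -0.0813, 0.0816]
eef_rot: [-0.021, 0.004, 0.709, -0.705]
force: [-1.6, 1.0, 1.2]
gripper_width: 0.0524
```

```bash
python3 - <<'E'
from h import *
go(0,0,.08);print(box())
E
```

```text
tool shift cm [-0.57  0.15  0.34] yawz vs box -1.7649545331661192 t 14.7 J [-0.3   0.35  1.7  -0.    1.12  1.3 ]
[-0.00486858  0.00436853  0.08160269]
```

Call:
drive_tool([
  [[0, 0, 0], 0],
  [[0, 0, 0], 0],
  [[0, 0, 0], 0],
  [[0, -3, 0], 0],
  [[0, -5, 0], 0],
  [[0, -5, 0], 0],
  [[-5, 0, 0], 0],
  [[-3, 0, 0], 0],
  [[0, 0, 0], 0],
], hand=8.5)

```text
time: 15.82
eef_pos: [0.6344, -0.0865, 0.2153]
eef_rot: [-0.017, 0.004, 0.708, -0.706]
force: [-0.4, -0.2, -0.0]
gripper_width: 0.085
```

```bash
python3 - <<'E'
from h import *
camera("wrist");m=camera_model("wrist");im=camera("wrist");go(0,0,.08);print(box())
p=proj(m,[W(0,0,.105),W(-.045,0,.062),W(-.064,0,.052)]);print(p.round(1))
c=p.mean(0).astype(int);x0=max(0,c[0]-75);y0=max(0,c[1]-55);x0=min(x0,480);y0=min(y0,280);print(x0,y0)
cv2.imwrite("pics/w6full.png",im);cv2.imwrite("pics/w6.png",cv2.resize(im[y0:y0+120,x0:x0+160],None,fx=5,fy=5,interpolation=cv2.INTER_CUBIC))
cv2.imwrite("pics/top6.png",camera("top"));cv2.imwrite("pics/scene6.png",camera("scene"))
E
```

```text
tool shift cm [ 7.53 13.61  0.16] yawz vs box -1.7602915465171654 t 15.925 J [-0.27  0.37  1.38 -0.    1.42  1.33]
[ 0.07700568 -0.01371697  0.21446896]
[[326.4 260.4]
 [333.3 271.9]
 [335.8 279.7]]
256 215
```

View pics/w6.png

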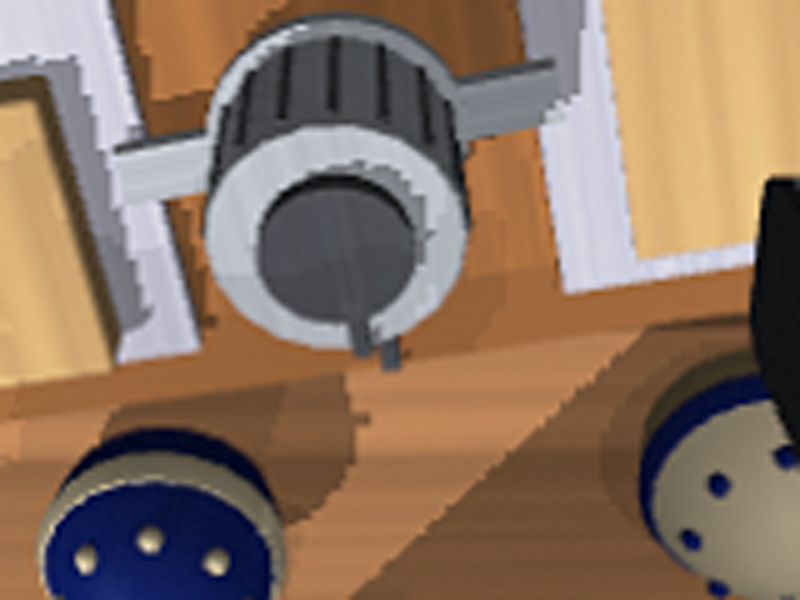

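```bash
python3 - <<'E'
from h import *
m=camera_model("wrist");o=np.array([256,215]);f=lambda p,z:plane(m,np.array(p)/5+o-.4,z)[:,:2]
def ang(d): return np.arctan2(d[1],d[0])
L=f([[118,150],[205,133],[458,82],[553,62]],.064);print("lug angle vs box",ang(L[0]-L[3])-np.pi/2-YAW,np.linalg.norm(L[0]-L[3]))
r=f([[358,338]],.106)[0];c=f([[337,237]],.105)[0];mk=f([[391,352]],.052)[0]
print("axis",c,C,"mark",mk,W(-.064,0,0)[:2]);
for ax in(c,C): print("rib rel",ang(-(r-ax))-YAW,"mark rel",ang(-(mk-ax))-YAW)
a=cv2.imread("pics/top6.png")[165:235,300:390]
cv2.imwrite("pics/t6.png",cv2.resize(a,None,fx=8,fy=8,interpolation=cv2.INTER_CUBIC))
E
```

```text
lug angle vs box 0.037759026397334444 0.10166324686743082
axis [ 0.55058376 -0.08087076] [ 0.554  -0.0848] mark [ 0.48098923 -0.09175704] [ 0.49080729 -0.09493318]
rib rel -0.010574499405993032 mark rel -0.0038330229699232166
rib rel -0.17080198179698194 mark rel -0.06399895368699542
```

View pics/t6.png

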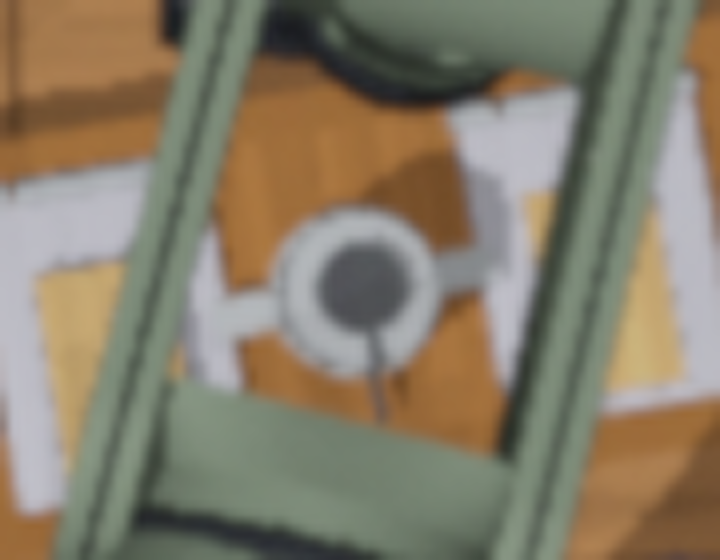

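The pointer looks close to aligned, but the mark is hidden in both views. I'll pull the tool back toward the front so both cameras can see it.

Call:
drive_tool([
  [[5, -1, 0], 0],
  [[5, 0, 0], 0.1],
  [[5, 0, 0], 0.05],
  [[4, 0, 0], 0.05],
  [[0, 0, 0], 0],
])

```text
time: 16.65
eef_pos: [0.4311, -0.0674, 0.2241]
eef_rot: [-0.095, 0.073, 0.703, -0.701]
force: [1.2, 0.4, -0.3]
gripper_width: 0.0846
```

```bash
python3 - <<'E'
from h import *
camera("wrist");m=camera_model("wrist");im=camera("wrist");print(box(),get_state()['time'])
p=proj(m,[W(0,0,.105),W(-.045,0,.062),W(-.064,0,.052)]);print(p.round(1))
c=p.mean(0).astype(int);x0=int(np.clip(c[0]-50,0,540));y0=int(np.clip(c[1]-50,0,300));print(x0,y0)
a=cv2.resize(im[y0:y0+100,x0:x0+100],(400,400),interpolation=cv2.INTER_CUBIC)
t=camera("top")[160:240,305:385];b=cv2.resize(t,(400,400),interpolation=cv2.INTER_CUBIC)
cv2.imwrite("pics/v7.png",np.hstack([a,b]));cv2.imwrite("pics/w7.png",im)
E
```

```text
[-0.11575818  0.03526164  0.22500733] 16.75
[[310.   38.9]
 [330.2  91.4]
 [337.  108.8]]
275 29
```

View pics/v7.png

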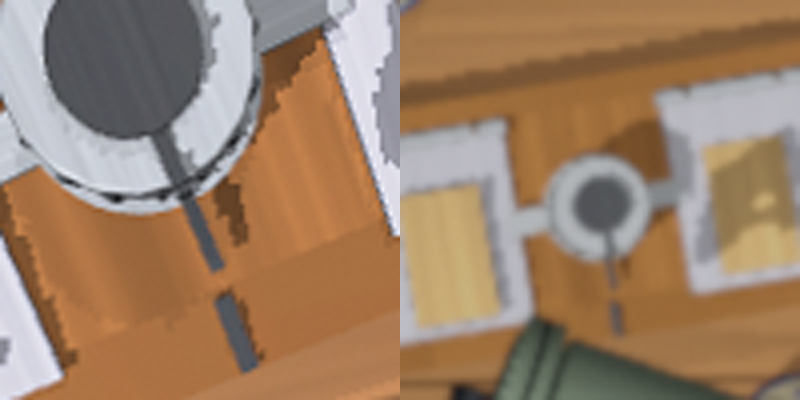

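Clear view: in the left panel the pointer runs (184,200)→(218,268) and the mark (225,293)→(248,370), so they are nearly in line. I'll compute the residual angle.

```bash
python3 - <<'E'
from h import *
m=camera_model("wrist");f=lambda p,z:plane(m,np.array(p)/4+[275-.4,29-.4],z)[:,:2]
a=lambda d:np.arctan2(d[1],d[0])
P=f([[187,202],[217,268]],.065);M=f([[225,293],[248,370]],.052);mc=M.mean(0)
R=f([[172,150]],.106)[0]
print(P,M,R,"lenM",np.linalg.norm(M[0]-M[1]))
print("ptr dir",a(P[0]-P[1])-YAW,"mark dir",a(M[0]-M[1])-YAW)
# axis: back from mark centre by 64mm along (a) box yaw, (b) measured mark dir
for th in(YAW,a(M[0]-M[1])):
    ax=mc+.064*np.array([np.cos(th),np.sin(th)]);print("axis",ax,"collar angle tip",a(ax-P[1])-th,"r",np.linalg.norm(ax-P[1]),"rim",a(ax-R)-th,np.linalg.norm(ax-R))
t=camera_model("top");g=lambda p,z:plane(t,(np.array(p)-[400,0])/5+[305-.4,160-.4],z)[:,:2]
q=g([[614,287],[617,320]],.06);tp=g([[614,286]],.064)[0];mk=g([[617,320]],.052)[0];ax=g([[600,205]],.105)[0]
print("top: mark",a(ax-mk)-YAW,"tip",a(ax-tp)-YAW,ax,np.linalg.norm(ax-mk),np.linalg.norm(ax-tp))
E
```

```text
[[ 0.52538835 -0.08686269]
 [ 0.50868121 -0.0904235 ]] [[ 0.5017217  -0.09108473]
 [ 0.48112124 -0.09254335]] [ 0.53505501 -0.08652585] lenM 0.02065203110491536
ptr dir 0.05098935781602684 mark dir -0.08831254048014059
axis [ 0.55461418 -0.08168086] collar angle tip 0.029085085216135925 r 0.04675758128934031 rim 0.08382147059126555 0.02015031698052394
axis [ 0.55526164 -0.08729381] collar angle tip -0.003599200261414859 r 0.0466854515372852 rim -0.1086744449885235 0.020221224656422926
top: mark 0.013815508002212595 tip 0.04295033155317601 [ 0.55396844 -0.08313863] 0.06530160528850332 0.0458040397383683
```

Five estimates put the collar at about +0.02 to +0.05 rad, slightly short. One regrasp and a clockwise turn of about 0.035 rad should fix that.

```bash
python3 - <<'E'
from h import *
go(0,0,.2)
E
```

```text
tool shift cm [-12.01   2.18  -1.22] yawz vs box -1.967142174717464 t 16.8 J [-0.35 -0.06  1.84 -0.    1.39  1.46]
```

Call:
drive_tool([
  [[-4, 0, -0.4], -0.13],
  [[-4, 0, 0.1], -0.13],
  [[-4, 2, 0.3], -0.1],
  [[0, 0, 0], 0],
])

```text
time: 17.3
eef_pos: [0.5618, -0.0825, 0.2002]
eef_rot: [0.039, -0.057, 0.708, -0.703]
force: [-0.7, 0.7, -0.3]
gripper_width: 0.0851
```

```bash
python3 - <<'E'
from h import *
go(0,0,.077)
E
```

```text
tool shift cm [ 0.5  12.34  0.24] yawz vs box -1.5947323395491548 t 17.3 J [-0.3   0.24  1.57 -0.    1.36  1.14]
```

Call:
drive_tool([
  [[0.5, 3, 0.2], 0],
  [[0, 3, 0], 0],
  [[0, 0, 0], 0],
])

```text
time: 17.68
eef_pos: [0.5578, -0.0856, 0.1402]
eef_rot: [0.039, -0.056, 0.708, -0.703]
force: [-0.3, 0.1, 0.4]
gripper_width: 0.0853
```

```bash
python3 - <<'E'
from h import *
go(0,0,.077)
E
```

```text
tool shift cm [ 0.22  6.33 -0.08] yawz vs box -1.5957318301323236 t 17.675 J [-0.3   0.29  1.64 -0.    1.24  1.13]
```

Call:
drive_tool([
  [[0.2, 3, 0], 0],
  [[0, 2.4, 0], 0],
  [[0, 0.7, 0], 0],
  [[0, 0, 0], 0],
])

```text
time: 18.18
eef_pos: [0.5599, -0.0874, 0.0858]
eef_rot: [0.043, -0.051, 0.706, -0.705]
force: [0.0, 0.1, 0.3]
gripper_width: 0.0847
```

```bash
python3 - <<'E'
from h import *
go(0,0,.077)
E
```

```text
tool shift cm [ 0.54  0.88 -0.34] yawz vs box -1.5965279573039441 t 18.175 J [-0.31  0.36  1.68 -0.    1.12  1.13]
```

Call:
drive_tool([
  [[0.5, 0.5, -0.3], 0],
  [[0, 0, 0], 0],
])

```text
time: 18.42
eef_pos: [0.5559, -0.0854, 0.0832]
eef_rot: [0.044, -0.05, 0.706, -0.706]
force: [-0.1, 0.5, -0.8]
gripper_width: 0.0847
```

Call:
drive_tool([
  [[0, 0, 0], 0],
  [[0, 0, 0], 0],
  [[0, 0, 0], 0],
  [[0, 0, 0], 0],
], hand=4.5)

```text
time: 18.92
eef_pos: [0.5559, -0.0809, 0.0855]
eef_rot: [0.044, -0.049, 0.709, -0.703]
force: [-0.4, 0.3, -0.4]
gripper_width: 0.0515
```

```bash
python3 - <<'E'
from h import *
go(0,0,.08);print(get_state()['torque'])
E
```

```text
tool shift cm [0.23 0.55 0.36] yawz vs box -1.5976793755155037 t 18.925 J [-0.3   0.35  1.69  0.01  1.11  1.13]
[-0.09061683 -0.05895665 -0.11616178]
```

Call:
drive_tool([
  [[0, 0, 0], 0.04],
  [[0, 0, 0], 0],
])

```text
time: 19.18
eef_pos: [0.5559, -0.0811, 0.0855]
eef_rot: [0.029, -0.035, 0.709, -0.703]
force: [-0.7, 1.1, 1.2]
gripper_width: 0.0522
```

```bash
python3 - <<'E'
from h import *
go(0,0,.08);print(get_state()['torque'])
E
```

```text
tool shift cm [0.22 0.55 0.36] yawz vs box -1.6386904042914505 t 19.175 J [-0.3   0.35  1.69  0.01  1.11  1.18]
[ 0.05812275  0.06552269 -0.1185851 ]
```

Turned 0.041 rad. I'll release, lift, retreat to the front and check.

Call:
drive_tool([
  [[0, 0, 0], 0],
  [[0, 0, 0], 0],
  [[0, 0, 0], 0],
  [[0, -3, 0], 0],
  [[0, -5, 0], 0],
  [[0, -5, 0], 0],
  [[6, 0, 0], 0],
  [[4, 0, 0], 0],
  [[0, 0, 0], 0],
], hand=8.5)

```text
time: 20.3
eef_pos: [0.4571, -0.0933, 0.222]
eef_rot: [0.032, -0.034, 0.708, -0.705]
force: [1.6, -0.2, -0.2]
gripper_width: 0.0849
```

```bash
python3 - <<'E'
from h import *
camera("wrist");m=camera_model("wrist");im=camera("wrist");print(box(),get_state()['time'])
p=proj(m,[W(0,0,.105),W(-.045,0,.062),W(-.064,0,.052)]);print(p.round(1))
c=p.mean(0).astype(int);x0=int(np.clip(c[0]-50,0,540));y0=int(np.clip(c[1]-50,0,300));print(x0,y0)
a=cv2.resize(im[y0:y0+100,x0:x0+100],(400,400),interpolation=cv2.INTER_CUBIC)
t=camera("top");b=cv2.resize(t[130:280,265:425],(400,400),interpolation=cv2.INTER_CUBIC)
cv2.imwrite("pics/v8.png",np.hstack([a,b]));cv2.imwrite("pics/w8.png",im);cv2.imwrite("pics/top8.png",t)
E
```

```text
[-0.09514452  0.00648924  0.22199476] 20.4
[[326.7  77. ]
 [329.4 125.9]
 [330.4 142.8]]
278 65
```

View pics/v8.png

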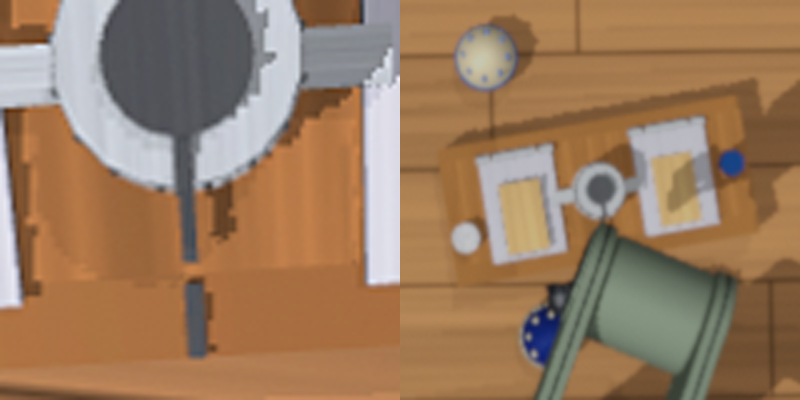

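In the left panel the pointer (184,190)→(190,260) runs straight into the mark (194,283)→(198,357). In the right panel both covers are flat, with the cap and tin in place and the visible bowls where they were. The tool is clear, so I'm handing in.

```bash
python3 -c "
from rig import *
print(hand_in(),get_state()['time'])"
```

```text
the job is handed in; nothing more can be done
the job is handed in; nothing more can be done
```

The pigment box is shut and locked, and I handed the job in at about 20 s of the 72 s allowed.

- **Covers:** I pressed the right cover, then the left, down by their wooden blocks. The catches took about 15–16 N on each. I felt each one snap over, then pressed on to a firm stop. The highest reading was about 23 N, under the 45 N limit. Both stayed flat in every later picture.
- **Collar:** I turned it clockwise by about 1.92 rad and checked it from the front. My measurements put it 0.02–0.05 rad short of the mark. I gripped it again and turned it a further 0.04 rad.
- **Last check:** The final wrist picture shows the pointer in line with the locked mark to within about half a pixel. The lugs lie across both covers, and the gripper was open and clear of everything.
- **Bystanders:** The cap, the tin and the bowls that were visible had not moved. The arm hid one front bowl in the last overhead view. I did not check the mallet or chisel again at the end, but nothing went near them.
- **Disagreements:** My wrist-camera positions were off from the overhead ones by a few millimetres, up to about 10 mm at the mark in one view. For the final alignment I relied on how the pointer and mark lined up with each other. The tool also drifted up to 12 mm sideways while pressing the left cover, and I corrected that before the catch.

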